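# Square up a stack of painting panels and weigh it down

## Robot

A 6-joint arm with a two-finger parallel gripper is mounted at the origin on the work surface. World frame = base frame: x ahead of the robot, y to its left, z up, the work surface at z = 0. Lengths are in mm, angles in rad, forces in N, time in s.
With the tool pointing down it reaches from about 350 to 875 mm from the base axis. Payload 4.2 kg.
Tool frame: the origin (TCP) lies midway between the tips of the shut fingers; the grasp point (between the pads) lies 19 mm behind it (arm.tcp_to_grasp is the distance from the TCP to the grasp point, in mm); z points along the fingers, y is the line along which they close (so a half turn about z gives the same grasp; the last joint's range is limited). The gripper opens to 85 mm and grips with 20 to 120 N. Pads are 22 mm wide; open, the fingers measure 114 mm over their backs; the gripper's body (76 mm by 85 mm) begins 54 mm behind the grasp point. The pads swing forward as they close: fully open they stand 13 mm farther back than shut.
Start: joints at [1.504, 0.385, 0.008, 0, -1.194, -0.259], TCP at [200.009, 592.111, 231.312] pointing down, gripper open.
Joint ranges: [-3.14, 3.14], [-1.21, 2.06], [-1.07, 1.41], [-3.16, 2.05], [-2.99, -0.16], [-3.1, 3.1]. Speed limits (rad/s): [2.79, 2.79, 3.14, 3.14, 3.14, 3.14].

## Interface

Orientations are given as a unit quaternion [x, y, z, w].
In Python, from bench import arm, get_image gives the robot as it stands.
- The arm moves only by the tool drive_tool, never from a script. Its argument "deltas" is a list of rows, each a list of 2 entries, a list of its own where there are three numbers: the shift along the tool's x, y, z in cm, then the turn, a rotation vector about the tool's x, y, z in degrees. In form: [[[x, y, z], [ax, ay, az]], ...]. A call has 1 to 12 rows; each row shifts and turns the commanded pose from where the row before left it, along the tool's axes as they then stand; what a row does not reach is not made up. A row lasts 1/10 s, in which the tool goes at most 50 mm and 8.59 degrees, less where a joint would pass 70% of its speed; a pose out of reach is approached as far as the arm can. A call with a gripper value outside its range is refused whole. "claw" is the finger opening in cm, from 0 to 8.54, set as the call begins (left out, the last holds). The fingers move at their own pace and stop on an object; the grip force is fixed at half the most. Time passes only in rows, so rows that do not move let the fingers close. It gives the time, the measured TCP pose, the force, the opening and the grip force at its end, in the units of the state.
- arm.read_state(): the state, without advancing time (a new reading comes with each control period).
- get_image(name): name is "side" or "top"; returns a dict with "img" (400x640x3 uint8, red, green, blue), "fx", "fy", "cx", "cy" (pixels), "eye" and "orientation" of the camera in the world. Camera axes: x right, y down, z forward; pixel columns grow to the right and rows downward; lengths in mm; the calibration is good to about 2 mm. A picture is of the moment at which its call begins. There is no depth.
- arm.job_done(): hands the job in; it is judged then, once.
The state is a dict: "clock": time; "joints": joint angles; "joint_vel": joint speeds; "joint_efforts": joint torques, N m; "position": TCP position; "ee_rot": TCP orientation; "contact_force": force on the tool from outside, world axes, zero at the start; "wrist_torque": the same for the moment, N m; "gripper_width": finger opening in mm; "grasp_force": force on a finger pad.
Only numpy, scipy, OpenCV 4.12 (cv2) and the standard library are available. Lean on these libraries where they do the work, as an engineer would, in place of code of your own. Each camera call takes 0.05 s, during which the arm holds its last target. There are 200 camera calls.

## Task

Tap the ragged stack of five painting panels into the L-shaped squaring corner until every panel lies snug against both fences and all the edges are flush. Then set the small teal paint tin gently, upright, on the middle of the squared stack as a weight, without shifting the panels, and let go. Do not disturb the other things on the table.

Things in the scene. Friction and masses are not known exactly. Their poses are not given: they have to be found in the camera images.
- corner: squaring corner fixed to the table: plywood base 12 mm thick with two aluminium fences at right angles (an L), 12 mm thick, tops 58 mm above the table. Origin: on the table under the centre of the squared stack's place. A panel snug against both fences has its origin over this origin (x = y = 0) and its axes parallel to these. Open on its +x and -y sides
- x_fence (a point): on the inner face of the fence that stops panels pushed along the corner's -x: the middle of its face, 60 mm to -x of the corner's origin and 35 mm above the table. Across from it, the base ends at x = +52 mm, 8 mm inside a squared panel's edge, so fingertips can reach below the lowest panel
- y_fence (a point): on the inner face of the fence that stops panels pushed along the corner's +y: the middle of its face, 50 mm to +y of the corner's origin and 35 mm above the table. Across from it, the base ends at y = -42 mm, 8 mm inside a squared panel's edge. Pushes of 10 to 15 N at several places along each open edge seat the panels
- panel0: flat rigid painting panel, 120 x 100 x 8 mm (x, y, z), 75 g, bare plywood; lowest, lies on the plywood base in the stack of five (stack height 40 mm, its top 52 mm above the table when on the base). Origin: centre of its underside. At the start each lies at its own slant, its centre 9 to 24 mm from its place in both x and y, away from the fences; they slide freely on one another
- panel1: flat rigid painting panel, 120 x 100 x 8 mm (x, y, z), 75 g, teal; second from below in the stack of five (stack height 40 mm, its top 52 mm above the table when on the base). Origin: centre of its underside. At the start each lies at its own slant, its centre 9 to 24 mm from its place in both x and y, away from the fences; they slide freely on one another
- panel2: flat rigid painting panel, 120 x 100 x 8 mm (x, y, z), 75 g, white; third from below in the stack of five (stack height 40 mm, its top 52 mm above the table when on the base). Origin: centre of its underside. At the start each lies at its own slant, its centre 9 to 24 mm from its place in both x and y, away from the fences; they slide freely on one another
- panel3: flat rigid painting panel, 120 x 100 x 8 mm (x, y, z), 75 g, ochre; fourth from below in the stack of five (stack height 40 mm, its top 52 mm above the table when on the base). Origin: centre of its underside. At the start each lies at its own slant, its centre 9 to 24 mm from its place in both x and y, away from the fences; they slide freely on one another
- panel4: flat rigid painting panel, 120 x 100 x 8 mm (x, y, z), 75 g, dark blue with paint daubs on its face; topmost in the stack of five (stack height 40 mm, its top 52 mm above the table when on the base). Origin: centre of its underside. At the start each lies at its own slant, its centre 9 to 24 mm from its place in both x and y, away from the fences; they slide freely on one another
- tin: closed small teal paint tin (the big teal cans at the table edges are fixed scenery) used as the weight, plain cylinder 64 mm diameter, 85 mm high, 0.3 to 0.5 kg, standing upright on the table; it, the ochre tin and the jar stand in three places that are swapped at random. Origin: centre of its underside
- ochre_tin: bystander: same size of paint tin as the teal one but ochre yellow, 64 mm diameter, 85 mm high; origin: centre of underside
- jar: bystander: pale grey-white jar with a red cap, 64 mm diameter, 87 mm high; origin: centre of underside
- tape: bystander: roll of beige masking tape lying flat, 90 mm outside diameter, 25 mm high; origin: centre of underside
- brush: bystander: paint brush lying on the table; origin: centre of underside
- scraper: bystander: scraper lying on the table, its length along its x; origin: centre of underside
- bottle: bystander: green paint bottle with white cap, 60 mm diameter, 160 mm high, standing; origin: centre of underside

How it is judged (in metres and radians):
On the way:
1. with the tin still off the stack, all five panels lie flat, flush and snug against both fences (horizontal distance between each of panel0, panel1, panel2, panel3, panel4 and corner below 0.004 m and angle between the x axis of each of panel0, panel1, panel2, panel3, panel4 and the x axis of corner, either way round below 0.03 rad and angle between each of panel0, panel1, panel2, panel3, panel4's own z axis and vertical below 0.06 rad and horizontal distance between tin and corner above 0.08 m), for 0.2 s.
At the end, for the whole second after the job is handed in: All five panels lie flat in the corner, each with its centre within 4 mm of its place hard against both fences and square to them within 0.03 rad; the teal tin stands upright and at rest on the topmost panel, its axis within 25 mm of the stack's middle (horizontal distance between each of panel0, panel1, panel2, panel3, panel4 and corner below 0.004 m and angle between the x axis of each of panel0, panel1, panel2, panel3, panel4 and the x axis of corner, either way round below 0.03 rad and angle between each of panel0, panel1, panel2, panel3, panel4's own z axis and vertical below 0.06 rad and z of tin in the frame of corner between 0.047 and 0.057 m and horizontal distance between tin and corner below 0.025 m and angle between tin's own z axis and vertical below 0.1 rad and linear speed of each of tin, panel4 below 0.02 m/s); the robot touches nothing.
It fails at once if a bystander is disturbed: moved more than 30 mm (distance of any of ochre_tin, jar, tape, brush, scraper, bottle from where it was at the start of the episode above 0.03 m).
It fails at once if the teal tin is dropped or knocked (faster than 0.5 m/s out of the fingers) (contact force between the fingers and tin below 0.05 N and linear speed of tin above 0.5 m/s).
It fails at once if the teal tin is tipped by more than 0.6 rad (angle between tin's own z axis and vertical above 0.6 rad).
It also fails if it takes over 72 s, if anything falls off the work surface, if the arm or the gripper's body presses on something with over 40 N, if the wrist force passes 120 N, or if a joint passes its speed limit or range.

## Working session

There is one attempt and no reset: what is moved stays moved. The work goes in short steps, Python scripts to look and compute and a tool call to move; the robot and the scene stay as the last step left them, time stands still between calls to the robot, and variables do not carry over. Pictures are saved under pics/ and viewed, at most 10 in all, crops included, and the job is handed in when it is done.

Besides the shell and the picture viewer there is one more tool, called after "Request:" as a command line: name --argument value ..., lists and objects as JSON in quotes. drive_tool: Moves the arm, as the interface text tells. Its arguments: {"type":"object","properties":{"deltas":{"type":"array"},"claw":{"type":"number"}},"required":["deltas"]}

```bash
mkdir -p pics; python3 - <<'E'
from bench import arm,get_image
import cv2
for n in("top","side"):
    d=get_image(n);cv2.imwrite(f"pics/{n}0.png",d["img"][:,:,::-1])
    print(n,{k:v for k,v in d.items() if k!="img"})
print(arm.read_state())
E
```

```text
top {'fx': 392.3852129339101, 'fy': 392.3852129339101, 'cx': 321.7025865020198, 'cy': 202.36152804459684, 'eye': array([ 566.50265625,   11.08747745, 1142.19250105]), 'orientation': array([ 0.71228376, -0.70162264,  0.00383964, -0.01904636])}
side {'fx': 395.25726775825984, 'fy': 395.25726775825984, 'cx': 318.0699692642512, 'cy': 198.38753784168574, 'eye': array([ 192.76252412, -682.38774331,  712.29070724]), 'orientation': array([ 0.86917365, -0.23362993,  0.10356033, -0.42335502])}
{'clock': 0.1, 'joints': array([ 1.50358470e+00,  3.85496372e-01,  6.75118799e-03, -4.11018143e-04,
       -1.19398664e+00, -2.58603191e-01]), 'joint_vel': array([ 0.00017865, -0.00108331,  0.00443296,  0.00180979,  0.00025293,
        0.00073036]), 'joint_efforts': array([-8.03148178e-04, -3.93323457e+01,  1.88924879e+01,  4.19791594e+00,
       -2.65350121e-03,  7.69161119e-06]), 'position': array([199.872089  , 591.63168803, 230.32001068]), 'ee_rot': array([ 9.86747131e-01, -1.62262523e-01, -9.76760336e-05,  9.81570162e-04]), 'contact_force': array([-0.71237348, -0.30736368, -0.35064717]), 'wrist_torque': array([0.02674134, 0.03988022, 0.01614701]), 'grasp_force': 0.0, 'gripper_width': 85.35026193784995}
```

View pics/top0.png

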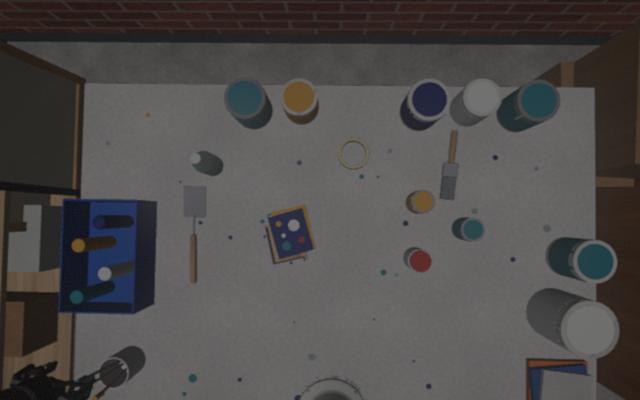

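View pics/side0.png

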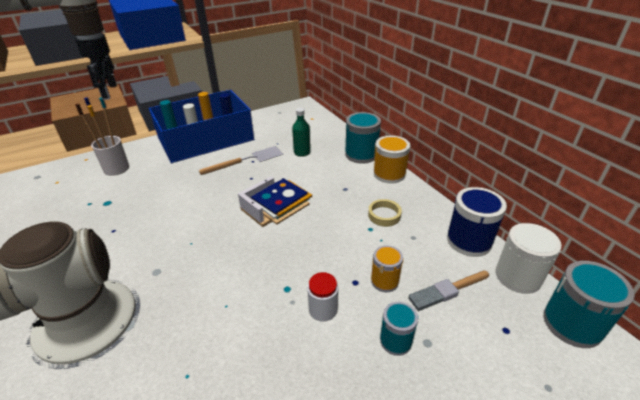

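The top view shows the stack near (290,235), the teal tin at (470,229), the ochre tin at (421,202), the jar at (420,261) and the tape at (353,154). The side view confirms that the fences face the robot and the left. Next I'll look at enlarged crops.

```bash
cat > h.py <<'E'
from bench import arm,get_image
import cv2,numpy as np
from scipy.spatial.transform import Rotation as R
def pix2w(d,u,v,z):
    r=R.from_quat(d["orientation"]).as_matrix()@np.array([(u-d["cx"])/d["fx"],(v-d["cy"])/d["fy"],1])
    e=np.array(d["eye"]);return e+r*(z-e[2])/r[2]
def w2pix(d,p):
    c=R.from_quat(d["orientation"]).as_matrix().T@(np.array(p,float)-d["eye"])
    return d["fx"]*c[0]/c[2]+d["cx"],d["fy"]*c[1]/c[2]+d["cy"]
def crop(d,u0,v0,w,h,s,g=1.8):
    i=d["img"][v0:v0+h,u0:u0+w,::-1]
    i=np.clip(255*(i/255.)**(1/g),0,255).astype(np.uint8)
    i=cv2.resize(i,None,fx=s,fy=s,interpolation=cv2.INTER_CUBIC)
    for k in range(0,w,10): cv2.putText(i,str(u0+k),(k*s,8),0,.3,(0,255,0),1);cv2.line(i,(k*s,10),(k*s,14),(0,255,0),1)
    for k in range(0,h,10): cv2.putText(i,str(v0+k),(0,k*s+4),0,.3,(0,255,0),1)
    return i
E
python3 - <<'E'
from h import *
a=crop(get_image("top"),250,195,80,75,8);cv2.imwrite("pics/t1.png",a)
cv2.imwrite("pics/s1.png",crop(get_image("side"),225,165,100,70,8))
t=get_image("top")
for n,u,v,z in(("tin",471,229,85),("ochre",421,202,85),("jar",420,261,87),("tape",353,154,25),("stack",290,234,52)):print(n,pix2w(t,u,v,z).round(0))
E
```

```text
tin [ 535. -365.   85.]
ochre [ 605. -232.   85.]
jar [ 448. -230.   87.]
tape [742. -52.  25.]
stack [512. 122.  52.]
```

View pics/t1.png

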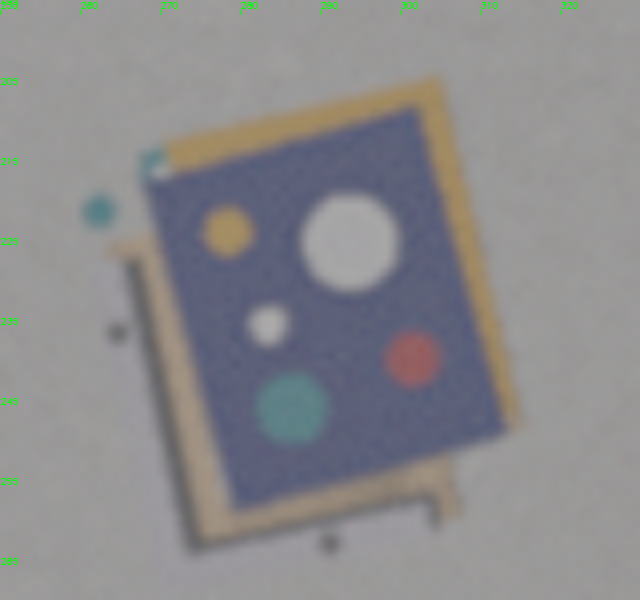

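View pics/s1.png

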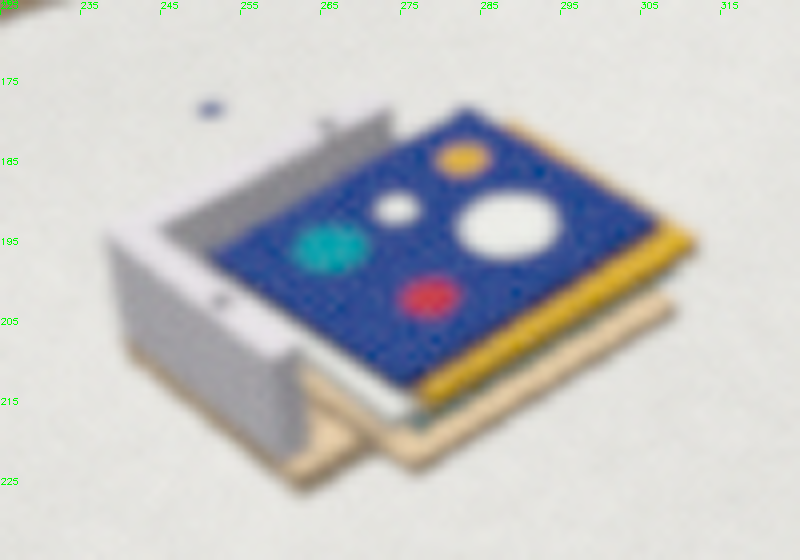

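The crops show the fence tops clearly. In the top view the inner rim has its corner near (273.5,264) and its ends near (266,227) and (304,257). In the side view the corner is near (245,194) and the ends near (262.5,208.5) and (274,180.6).

```bash
python3 - <<'E'
from h import *
t=get_image("top");s=get_image("side")
for d,P in((t,[(273.5,264),(266,226.9),(304,256.9)]),(s,[(245,194),(274,180.6),(262.5,208.5)])):
    c,a,b=[pix2w(d,u,v,58)[:2] for u,v in P]
    va,vb=a-c,b-c
    ya=np.arctan2(va[1],va[0]);yb=np.arctan2(vb[0],-vb[1])
    print(c.round(1),a.round(1),b.round(1),ya,yb,np.hypot(*va),np.hypot(*vb))
    y=(ya-yb*0+ (np.arctan2(vb[1],vb[0])+np.pi/2))/2
    M=np.array([[np.cos(y),-np.sin(y)],[np.sin(y),np.cos(y)]])
    print("yaw",y,"centre",(c+M@[60,-50]).round(1))
# panel corners: top panel4 at z=52, panel3 at 44 from the top
for n,P,z in(("p4",[(268.5,217.3),(301.5,208.3),(313,249),(279,258.7)],52),):
    q=np.array([pix2w(t,u,v,z)[:2] for u,v in P]);print(n,q.round(1).tolist(),q.mean(0).round(1))
# side view seen cap centres
for n,u,v,z in(("tin",400,314,85),("och",387,257,85),("jar",323,283,87)):print(n,pix2w(s,u,v,z).round(0))
# marker: top-of-tin check by color
q=R.from_quat(arm.read_state()["ee_rot"]).as_matrix();print(q.round(3))
E
```

```text
[429.4 165. ] [531.2 187.8] [450.4  81.1] 0.22028963154968767 0.24521304329639754 104.34678956980157 86.4711553907986
yaw 0.23275133742304258 centre [499.3 130.2]
[430.2 162. ] [524.2 178.2] [446.7  80.4] 0.1708099018756679 0.19950918379941895 95.41861968418402 83.26876640392068
yaw 0.18515954283754343 centre [498.4 123.9]
p4 [[557.8, 182.4], [584.3, 90.8], [472.0, 56.9], [443.5, 150.9]] [514.4 120.2]
tin [ 535. -367.   85.]
och [ 602. -239.   85.]
jar [ 447. -232.   87.]
[[ 0.947 -0.32  -0.   ]
 [-0.32  -0.947 -0.   ]
 [ 0.     0.    -1.   ]]
```

Request:
drive_tool --deltas '[[[0,0,0],[0,0,-7.7]],[[0,0,0],[0,0,-7.7]],[[0,0,0],[0,0,-7.7]],[[0,0,0],[0,0,-7.6]],[[2.3,3.78,0],[0,0,0]],[[2.3,3.78,0],[0,0,0]],[[2.3,3.78,0],[0,0,0]],[[2.3,3.78,0],[0,0,0]],[[2.3,3.78,0],[0,0,0]],[[2.3,3.78,0],[0,0,0]],[[2.3,3.78,0],[0,0,0]],[[2.3,3.78,0],[0,0,0]]]' --claw 5.5

```text
clock: 1.55
position: [444.0, 333.3, 231.6]
ee_rot: [0.994, 0.105, 0.0, -0.0]
contact_force: [0.6, -0.1, 1.0]
gripper_width: 54.9
grasp_force: 0.0
```

Request:
drive_tool --deltas '[[[2.3,3.78,0],[0,0,0]],[[2.3,3.78,0],[0,0,0]],[[2.3,3.78,0],[0,0,0]],[[2.3,3.78,0],[0,0,0]],[[2.3,3.78,0],[0,0,0]],[[2.3,3.78,0],[0,0,0]],[[0,0,4],[0,0,0]],[[0,0,4],[0,0,0]],[[0,0,4],[0,0,0]],[[0,0,0],[0,0,0]]]'

```text
clock: 2.55
position: [621.2, 139.9, 104.9]
ee_rot: [0.995, 0.104, -0.007, 0.002]
contact_force: [-0.8, 0.3, -0.3]
gripper_width: 54.8
grasp_force: 0.0
```

Request:
drive_tool --deltas '[[[0,0,3],[0,0,0]],[[0,0,3],[0,0,0]],[[0,0,2],[0,0,0]],[[0,0,0],[0,0,0]],[[0,0,0],[0,0,0]]]'

```text
clock: 3.05
position: [626.7, 142.3, 33.4]
ee_rot: [0.994, 0.105, 0.001, -0.0]
contact_force: [-0.2, -0.3, 0.1]
gripper_width: 54.6
grasp_force: 0.0
```

```bash
python3 - <<'E'
from h import *
d=get_image("side");cv2.imwrite("pics/s2.png",crop(d,220,150,120,90,6))
print(arm.read_state()["position"])
E
```

```text
[627.0235593  142.42541495  33.90202853]
```

View pics/s2.png

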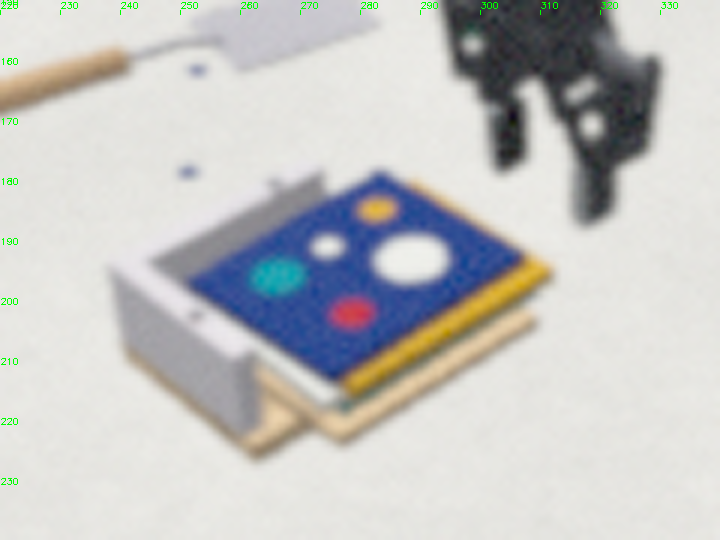

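The picture shows both fingers clear of the +x edge and in line with it. I'll descend and push along -x.

Request:
drive_tool --deltas '[[[0,0,1.4],[0,0,0]],[[0,0,1.4],[0,0,0]],[[-0.8,0,0],[0,0,0]],[[-0.7,0,0],[0,0,0]],[[-0.4,0,0],[0,0,0]],[[-0.4,0,0],[0,0,0]],[[-0.4,0,0],[0,0,0]],[[-0.4,0,0],[0,0,0]],[[-0.4,0,0],[0,0,0]],[[-0.4,0,0],[0,0,0]],[[-0.4,0,0],[0,0,0]],[[-0.4,0,0],[0,0,0]]]'

```text
clock: 4.3
position: [580.2, 132.3, 3.8]
ee_rot: [0.994, 0.105, 0.001, -0.0]
contact_force: [3.8, 0.6, -0.4]
gripper_width: 55.1
grasp_force: 1.9
```

Request:
drive_tool --deltas '[[[-0.2,0,0],[0,0,0]],[[-0.2,0,0],[0,0,0]],[[-0.1,0,0],[0,0,0]],[[0,0,0],[0,0,0]]]'

```text
clock: 4.7
position: [575.6, 131.5, 3.8]
ee_rot: [0.994, 0.105, 0.001, -0.0]
contact_force: [4.8, 2.1, 0.7]
gripper_width: 55.2
grasp_force: 0.9
```

Request:
drive_tool --deltas '[[[-0.1,0,0],[0,0,0]],[[-0.1,0,0],[0,0,0]],[[-0.1,0,0],[0,0,0]],[[-0.05,0,0],[0,0,0]],[[0,0,0],[0,0,0]]]'

```text
clock: 5.2
position: [575.5, 131.5, 4.8]
ee_rot: [0.994, 0.107, 0.005, -0.001]
contact_force: [10.9, 0.9, -0.3]
gripper_width: 55.1
grasp_force: 0.6
```

Request:
drive_tool --deltas '[[[-0.15,0,0],[0,0,0]],[[-0.1,0,0],[0,0,0]],[[0,0,0],[0,0,0]]]'

```text
clock: 5.5
position: [575.5, 131.7, 5.7]
ee_rot: [0.994, 0.107, 0.007, -0.001]
contact_force: [14.7, -0.7, -1.2]
gripper_width: 54.9
grasp_force: 0.6
```

```bash
python3 - <<'E'
from h import *
d=get_image("side");a=crop(d,225,170,80,60,7)
cv2.imwrite("pics/s3.png",a)
s=arm.read_state();print(s["position"],s["contact_force"],s["wrist_torque"],s["ee_rot"])
E
```

```text
[575.48917012 131.6755001    5.71958631] [14.89599155 -1.25482147 -0.11399942] [-0.20140843 -3.70512555  0.55625393] [ 0.99420043  0.10728453  0.00733571 -0.00130885]
```

View pics/s3.png

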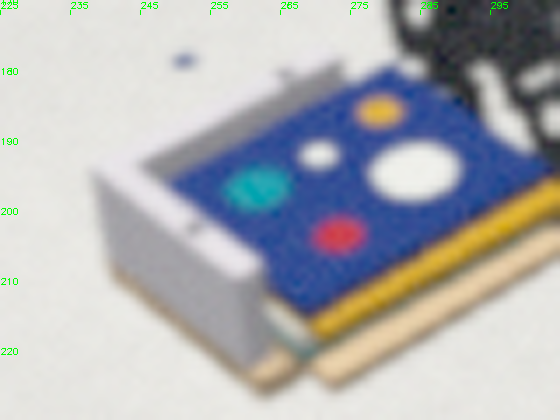

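Panel 4 now sits against the x fence: its lower-left edge meets the fence top from (245,193) to (262,209). Next I'll move round to the -y side.

Request:
drive_tool --deltas '[[[2,0,0],[0,0,0]],[[2,0,0],[0,0,0]],[[0,0,-3.5],[0,0,0]],[[0,0,-4.5],[0,0,0]],[[-3.2,3.7,0],[0,0,0]],[[-3.2,3.8,0],[0,0,0]],[[-3.2,3.8,0],[0,0,0]],[[0,0,0],[0,0,8.5]],[[0,0,0],[0,0,8.5]],[[0,0,0],[0,0,8.5]],[[0,0,0],[0,0,8.5]],[[0,0,0],[0,0,8]]]'

```text
clock: 6.75
position: [534.7, 6.7, 82.3]
ee_rot: [0.965, -0.262, -0.003, 0.001]
contact_force: [0.0, 0.2, -0.0]
gripper_width: 55.0
grasp_force: 0.0
```

Request:
drive_tool --deltas '[[[0,0,0],[0,0,8.5]],[[0,0,0],[0,0,8.5]],[[0,0,0],[0,0,8.5]],[[0,0,0],[0,0,8.5]],[[0,0,0],[0,0,7]],[[0,0,0],[0,0,7]],[[0,0,0],[0,0,0]],[[0,0,0],[0,0,0]]]' --claw 6.5

```text
clock: 7.55
position: [535.9, 7.1, 82.7]
ee_rot: [0.778, -0.628, -0.001, 0.001]
contact_force: [0.8, 0.3, -0.3]
gripper_width: 65.1
grasp_force: 0.0
```

Request:
drive_tool --deltas '[[[0,0,4],[0,0,0]],[[0,0,3.8],[0,0,0]],[[-0.8,0,0],[0,0,0]],[[-0.8,0,0],[0,0,0]],[[-0.4,0,0],[0,0,0]],[[-0.4,0,0],[0,0,0]],[[-0.4,0,0],[0,0,0]],[[-0.4,0,0],[0,0,0]],[[-0.4,0,0],[0,0,0]],[[-0.4,0,0],[0,0,0]],[[-0.4,0,0],[0,0,0]],[[-0.4,0,0],[0,0,0]]]'

```text
clock: 8.75
position: [527.2, 54.6, 5.2]
ee_rot: [0.777, -0.629, -0.0, 0.0]
contact_force: [0.2, 0.1, 0.4]
gripper_width: 65.1
grasp_force: 0.0
```

Request:
drive_tool --deltas '[[[-0.4,0,0],[0,0,0]],[[-0.3,0,0],[0,0,0]],[[-0.3,0,0],[0,0,0]],[[-0.2,0,0],[0,0,0]],[[-0.2,0,0],[0,0,0]],[[0,0,0],[0,0,0]]]'

```text
clock: 9.35
position: [524.3, 68.0, 5.2]
ee_rot: [0.777, -0.629, -0.0, 0.0]
contact_force: [0.9, -2.9, -0.7]
gripper_width: 64.8
grasp_force: 1.5
```

Request:
drive_tool --deltas '[[[-0.2,0,0],[0,0,0]],[[-0.2,0,0],[0,0,0]],[[-0.2,0,0],[0,0,0]],[[-0.2,0,0],[0,0,0]],[[-0.1,0,0],[0,0,0]],[[0,0,0],[0,0,0]]]'

```text
clock: 9.95
position: [522.6, 74.0, 5.4]
ee_rot: [0.778, -0.628, 0.001, 0.002]
contact_force: [6.0, -17.0, -1.3]
gripper_width: 64.9
grasp_force: 1.5
```

```bash
python3 -c "
from h import *
s=arm.read_state();print(s['position'],s['contact_force'],s['wrist_torque'])"
```

```text
[522.64673103  74.02924374   5.38611577] [  6.04589943 -16.97583803  -1.34563268] [-4.49557984 -1.57958631  0.7238612 ]
```

Request:
drive_tool --deltas '[[[1,0,0],[0,0,0]],[[0,0,0],[0,0,-1.4]],[[-0.4,0,0],[0,0,0]],[[-0.3,0,0],[0,0,0]],[[-0.2,0,0],[0,0,0]],[[-0.1,0,0],[0,0,0]],[[0,0,0],[0,0,0]]]'

```text
clock: 10.65
position: [523.1, 74.8, 5.6]
ee_rot: [0.785, -0.619, 0.001, 0.001]
contact_force: [7.7, -16.1, -0.5]
gripper_width: 65.1
grasp_force: 0.6
```

```bash
python3 - <<'E'
from h import *
s=arm.read_state();print(s['position'],s['contact_force'],s['wrist_torque'])
E
```

```text
[523.12148969  74.84531954   5.59339074] [  7.72382976 -16.08727998  -0.54321106] [-4.03622495 -1.87406901 -0.05332727]
```

Request:
drive_tool --deltas '[[[2,0,0],[0,0,0]],[[1,0,0],[0,0,0]],[[0,0,-4],[0,0,0]],[[0,0,-4],[0,0,0]],[[0,-4.7,0],[0,0,0]],[[0,-4.7,0],[0,0,0]],[[-4.1,0,0],[0,0,0]],[[-4.1,0,0],[0,0,0]],[[0,0,0],[0,0,-8.5]],[[0,0,0],[0,0,-8.5]],[[0,0,0],[0,0,-8.5]],[[0,0,0],[0,0,-8.5]]]' --claw 5.5

```text
clock: 11.85
position: [601.2, 150.3, 85.1]
ee_rot: [0.933, -0.36, -0.0, -0.0]
contact_force: [0.2, 0.2, -0.5]
gripper_width: 54.8
grasp_force: 0.0
```

Request:
drive_tool --deltas '[[[0,0,0],[0,0,-8.5]],[[0,0,0],[0,0,-8.5]],[[0,0,0],[0,0,-8.5]],[[0,0,0],[0,0,-8.5]],[[0,0,0],[0,0,-8]],[[0,0,0],[0,0,-7]],[[0,0,0],[0,0,-7]],[[0,0,0],[0,0,0]],[[0,0,0],[0,0,0]]]'

```text
clock: 12.75
position: [601.4, 149.7, 85.3]
ee_rot: [0.993, 0.116, -0.0, -0.0]
contact_force: [-0.5, 0.4, 0.8]
gripper_width: 55.1
grasp_force: 0.0
```

```bash
python3 - <<'E'
from h import *
d=get_image("side");cv2.imwrite("pics/s4.png",crop(d,225,165,90,65,8))
print(arm.read_state()["joints"])
E
```

```text
[ 5.04503622e-01  5.09399030e-01 -1.87656971e-01 -1.91953580e-04
 -8.73791401e-01  1.29916450e+00]
```

View pics/s4.png

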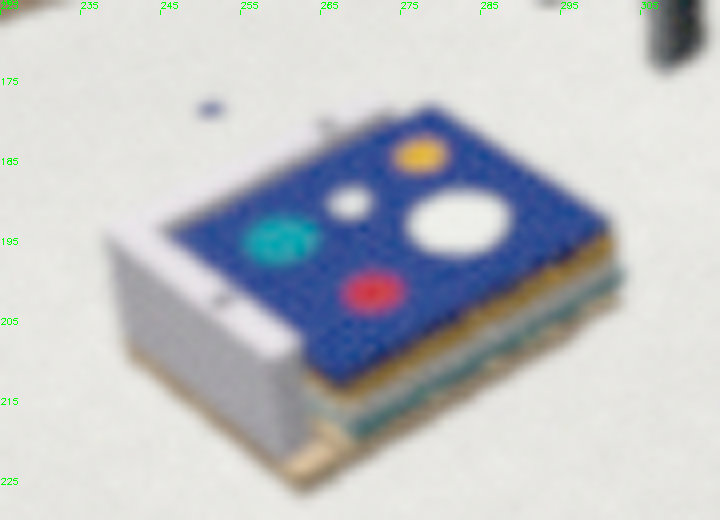

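The stack is nearly square. The lower layers still stick out slightly in +x at about (303,198) next to the top's (301,193), so I'll push along x again.

Request:
drive_tool --deltas '[[[0,0,4],[0,0,0]],[[0,0,4],[0,0,0]],[[-1,0,0],[0,0,0]],[[-0.7,0,0],[0,0,0]],[[-0.3,0,0],[0,0,0]],[[-0.3,0,0],[0,0,0]],[[-0.3,0,0],[0,0,0]],[[-0.3,0,0],[0,0,0]],[[-0.2,0,0],[0,0,0]],[[-0.2,0,0],[0,0,0]],[[0,0,0],[0,0,0]]]'

```text
clock: 13.9
position: [572.2, 142.6, 6.9]
ee_rot: [0.993, 0.118, 0.003, -0.001]
contact_force: [4.6, -0.2, 4.0]
gripper_width: 55.0
grasp_force: 2.4
```

```bash
python3 - <<'E'
from h import *
s=arm.read_state();print(s['position'],s['contact_force'],s['wrist_torque'])
E
```

```text
[572.2413184  142.59073203   6.94583   ] [ 4.56134246 -0.24797086  4.02961028] [-0.01818422 -1.36655832  0.10316334]
```

Request:
drive_tool --deltas '[[[-0.2,0,0],[0,0,0]],[[-0.2,0,0],[0,0,0]],[[-0.2,0,0],[0,0,0]],[[-0.2,0,0],[0,0,0]],[[-0.1,0,0],[0,0,0]],[[0,0,0],[0,0,0]],[[0,0,0],[0,0,0]]]'

```text
clock: 14.6
position: [571.2, 142.8, 9.1]
ee_rot: [0.993, 0.119, 0.011, -0.003]
contact_force: [19.5, -3.5, -0.3]
gripper_width: 55.0
grasp_force: 0.0
```

```bash
python3 - <<'E'
from h import *
s=arm.read_state();print(s['position'],s['contact_force'],s['wrist_torque'])
d=get_image("top");cv2.imwrite("pics/t2.png",crop(d,255,200,70,70,8))
E
```

```text
[571.24971611 142.82801627   9.06849937] [19.45966368 -3.47105831 -0.31547426] [-0.64802352 -4.93380557  0.01470217]
```

Request:
drive_tool --deltas '[[[2,0,0],[0,0,0]],[[2,0,0],[0,0,0]],[[0,0,-4],[0,0,0]],[[0,0,-4],[0,0,0]],[[4,0,-2],[0,0,0]],[[4,0,-2],[0,0,0]],[[0,0,0],[0,0,0]]]'

```text
clock: 15.35
position: [681.9, 168.5, 127.9]
ee_rot: [0.993, 0.117, 0.003, -0.001]
contact_force: [-0.8, -0.2, -1.6]
gripper_width: 55.0
grasp_force: 0.0
```

```bash
python3 - <<'E'
from h import *
a=crop(get_image("side"),230,170,80,60,9)[:, :800]
b=crop(get_image("top"),258,203,62,66,9)[:, :]
h=590;c=np.zeros((600,800,3),np.uint8)
a=cv2.resize(a,(440,330));b=cv2.resize(b,(350,372));c[:330,:440]=a;c[:372,445:795]=b
cv2.imwrite("pics/c5.png",c[:380])
E
```

```text
(no output)
```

View pics/c5.png

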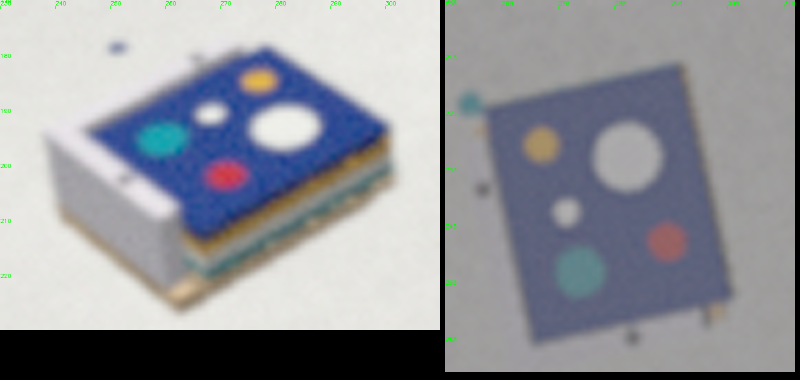

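The stack looks flush in both views. The teal layer at about (301,202) in the side view may stick out by a millimetre or two, so I'll do a second light round, y then x. First a measurement of the top panel.

Request:
drive_tool --deltas '[[[-3.7,1.8,0],[0,0,0]],[[-3.7,1.8,0],[0,0,0]],[[-3.7,1.8,0],[0,0,0]],[[-3.7,1.8,0],[0,0,0]],[[-3.7,1.8,0],[0,0,0]],[[0,0,0],[0,0,8.5]],[[0,0,0],[0,0,8.5]],[[0,0,0],[0,0,8.5]],[[0,0,0],[0,0,8.5]],[[0,0,0],[0,0,8.5]],[[0,0,0],[0,0,8.5]],[[0,0,0],[0,0,8.5]]]' --claw 6.5

```text
clock: 16.65
position: [515.5, 36.1, 123.9]
ee_rot: [0.919, -0.394, -0.002, 0.001]
contact_force: [0.2, -0.4, -0.2]
gripper_width: 65.1
grasp_force: 0.0
```

Request:
drive_tool --deltas '[[[0,0,0],[0,0,8.5]],[[0,0,0],[0,0,8]],[[0,0,0],[0,0,7]],[[0,0,0],[0,0,7]],[[0,0,4],[0,0,0]],[[0,0,4],[0,0,0]],[[0,0,4.2],[0,0,0]],[[0,0,0],[0,0,0]],[[0,0,0],[0,0,0]]]'

```text
clock: 17.55
position: [516.9, 36.2, 2.9]
ee_rot: [0.785, -0.619, -0.001, 0.002]
contact_force: [1.1, 0.4, 1.1]
gripper_width: 65.2
grasp_force: 0.0
```

```bash
python3 - <<'E'
from h import *
ex=np.array([.972,.234]);ey=np.array([-.234,.972]);C=np.array([500.5,132.1])
s=arm.read_state();p=s['position'];r=p[:2]-C;print(p.round(1),r@ex,r@ey)
for nm in("top","side"):
    d=get_image(nm)
    # project expected p4 outline; and edge layers at the (60,-50) corner
    print(nm,[tuple(np.round(w2pix(d,[*(C+x*ex+y*ey),52]),1)) for x,y in((60,50),(60,-50),(-60,-50),(-60,50))])
    print([tuple(np.round(w2pix(d,[*(C+60*ex-50*ey),z]),1)) for z in(52,44,36,28,20,12)])
d=get_image("top");i=cv2.cvtColor(d["img"],cv2.COLOR_RGB2HSV)
m=((i[...,0]>105)&(i[...,0]<135)&(i[...,1]>70)).astype(np.uint8);m[:200]=0;m[275:]=0;m[:,:250]=0;m[:,330:]=0
c=max(cv2.findContours(m,0,1)[0],key=cv2.contourArea);print(cv2.minAreaRect(c));q=cv2.boxPoints(cv2.minAreaRect(c))
w=np.array([pix2w(d,u,v,52)[:2] for u,v in q]);print(w.round(1).tolist(),w.mean(0))
E
```

```text
[516.9  36.2   2.9] -6.5131399018395815 -97.01263664976351
top [(np.float64(264.0), np.float64(221.1)), (np.float64(299.0), np.float64(213.2)), (np.float64(308.4), np.float64(255.5)), (np.float64(273.2), np.float64(263.3))]
[(np.float64(299.0), np.float64(213.2)), (np.float64(299.2), np.float64(213.2)), (np.float64(299.4), np.float64(213.2)), (np.float64(299.7), np.float64(213.2)), (np.float64(299.9), np.float64(213.3)), (np.float64(300.1), np.float64(213.3))]
side [(np.float64(279.0), np.float64(177.0)), (np.float64(301.7), np.float64(192.0)), (np.float64(267.0), np.float64(211.7)), (np.float64(244.8), np.float64(194.8))]
[(np.float64(301.7), np.float64(192.0)), (np.float64(301.9), np.float64(194.3)), (np.float64(302.0), np.float64(196.6)), (np.float64(302.1), np.float64(198.8)), (np.float64(302.2), np.float64(201.1)), (np.float64(302.4), np.float64(203.3))]
((283.2049255371094, 224.76071166992188), (13.804582595825195, 34.882049560546875), 76.60750579833984)
[[544.3, 192.9], [568.3, 98.6], [531.1, 89.1], [507.2, 183.2]] [537.73657016 140.95948933]
```

Request:
drive_tool --deltas '[[[-1.5,0,0],[0,0,0]],[[-1.2,0,0],[0,0,0]],[[-0.3,0,0],[0,0,0]],[[-0.3,0,0],[0,0,0]],[[-0.2,0,0],[0,0,0]],[[-0.2,0,0],[0,0,0]],[[-0.1,0,0],[0,0,0]],[[-0.1,0,0],[0,0,0]],[[0,0,0],[0,0,0]]]'

```text
clock: 18.6
position: [510.1, 71.4, 3.6]
ee_rot: [0.785, -0.62, 0.001, 0.001]
contact_force: [6.5, -16.5, 1.7]
gripper_width: 64.8
grasp_force: 0.1
```

```bash
python3 - <<'E'
from h import *
ex=np.array([.972,.234]);ey=np.array([-.234,.972]);C=np.array([500.5,132.1])
s=arm.read_state();p=s['position'];r=p[:2]-C;print(p.round(1),r@ex,r@ey,s["contact_force"],s["wrist_torque"])
E
```

```text
[510.1  71.4   3.6] -4.838398842892783 -61.21263022622627 [  6.53732917 -16.50717763   1.66258477] [-4.33190149 -1.87915614  0.22254841]
```

Request:
drive_tool --deltas '[[[2,0,0],[0,0,0]],[[1,0,0],[0,0,0]],[[0,0,-4],[0,0,0]],[[0,0,-4],[0,0,0]],[[0,-3.6,0],[0,0,0]],[[0,-3.5,0],[0,0,0]],[[-1.8,-3.5,0],[0,0,0]],[[-3.5,0,0],[0,0,0]],[[-3.5,0,0],[0,0,0]],[[0,0,0],[0,0,-8.5]],[[0,0,0],[0,0,-8.5]],[[0,0,0],[0,0,-8.5]]]' --claw 5.5

```text
clock: 19.8
position: [598.6, 156.2, 82.8]
ee_rot: [0.904, -0.428, -0.0, 0.0]
contact_force: [-0.7, 0.4, -0.8]
gripper_width: 54.8
grasp_force: 0.0
```

Request:
drive_tool --deltas '[[[0,0,0],[0,0,-8.5]],[[0,0,0],[0,0,-8.5]],[[0,0,0],[0,0,-8.5]],[[0,0,0],[0,0,-8.5]],[[0,0,0],[0,0,-8.5]],[[0,0,0],[0,0,-8]],[[0,0,0],[0,0,-7]],[[0,0,0],[0,0,-7]],[[0,0,0],[0,0,0]],[[0,0,4],[0,0,0]],[[0,0,4],[0,0,0]],[[0,0,0],[0,0,0]]]'

```text
clock: 21.0
position: [596.5, 154.6, -1.0]
ee_rot: [0.993, 0.115, -0.004, 0.001]
contact_force: [-0.1, -0.3, 0.6]
gripper_width: 55.0
grasp_force: 0.0
```

Request:
drive_tool --deltas '[[[-1.2,0,0],[0,0,0]],[[-1,0,0],[0,0,0]],[[-0.4,0,0],[0,0,0]],[[-0.3,0,0],[0,0,0]],[[-0.3,0,0],[0,0,0]],[[-0.3,0,0],[0,0,0]],[[-0.2,0,0],[0,0,0]],[[0,0,0],[0,0,0]]]'

```text
clock: 21.8
position: [570.6, 149.9, 6.5]
ee_rot: [0.993, 0.118, 0.008, -0.002]
contact_force: [12.5, -1.0, -0.4]
gripper_width: 54.7
grasp_force: 0.0
```

```bash
python3 - <<'E'
from h import *
ex=np.array([.972,.234]);ey=np.array([-.234,.972]);C=np.array([500.5,132.1])
s=arm.read_state();p=s['position'];r=p[:2]-C;print(p.round(1),r@ex,r@ey,s["contact_force"],s["wrist_torque"])
E
```

```text
[570.6 149.9   6.5] 72.29102215620564 0.9319144814587992 [12.47789249 -1.04207766 -0.43145893] [-0.22482015 -3.02821544  0.09446856]
```

Request:
drive_tool --deltas '[[[-0.2,0,0],[0,0,0]],[[0,0,0],[0,0,0]],[[2,0,0],[0,0,0]],[[2,0,0],[0,0,0]],[[0,0,-4],[0,0,0]],[[0,0,-4],[0,0,0]],[[0,0,-4],[0,0,0]],[[0,0,-3],[0,0,0]],[[0,0,0],[0,0,0]],[[0,0,0],[0,0,0]]]' --claw 5.5

```text
clock: 22.8
position: [599.9, 156.1, 154.1]
ee_rot: [0.993, 0.117, 0.001, -0.001]
contact_force: [-0.2, 0.4, -0.6]
gripper_width: 55.2
grasp_force: 0.0
```

Request:
drive_tool --deltas '[[[-1.6,4.4,0],[0,0,0]],[[-1.6,4.4,0],[0,0,0]],[[-1.6,4.4,0],[0,0,0]],[[-1.6,4.4,0],[0,0,0]],[[-1.6,4.4,0],[0,0,0]],[[-1.6,4.4,0],[0,0,0]],[[-1.6,4.4,0],[0,0,0]],[[-1.6,4.4,0],[0,0,0]],[[-1.6,4.4,0],[0,0,0]],[[-1.6,4.4,0],[0,0,0]],[[0,0,0],[0,0,0]],[[0,0,0],[0,0,0]]]' --claw 8.5

```text
clock: 24.0
position: [545.0, -310.0, 151.1]
ee_rot: [0.993, 0.115, -0.002, -0.001]
contact_force: [-0.2, 0.5, 0.1]
gripper_width: 85.2
grasp_force: 0.0
```

```bash
python3 - <<'E'
from h import *
s=arm.read_state();p=s['position'];m=R.from_quat(s["ee_rot"]).as_matrix();print(p.round(1),(m.T@(np.array([535,-366,38])-p)).round(1))
a=crop(get_image("side"),235,170,72,58,11)
cv2.imwrite("pics/s6.png",a[:600,:792])
d=get_image("top");i=cv2.cvtColor(d["img"],cv2.COLOR_RGB2HSV)
m=((i[...,0]>105)&(i[...,0]<135)&(i[...,1]>70)).astype(np.uint8);m[:200]=0;m[275:]=0;m[:,:258]=0;m[:,330:]=0
m=cv2.morphologyEx(m,cv2.MORPH_CLOSE,np.ones((3,3)))
c=max(cv2.findContours(m,0,1)[0],key=cv2.contourArea);q=cv2.boxPoints(cv2.minAreaRect(c))
w=np.array([pix2w(d,u,v,52)[:2] for u,v in q]);print(w.round(1).tolist(),w.mean(0))
E
```

```text
[ 545.  -310.   151.1] [-22.2  52.5 113. ]
[[544.0, 192.6], [567.4, 97.7], [455.2, 69.7], [431.7, 164.2]] [499.5744014  131.02692952]
```

View pics/s6.png

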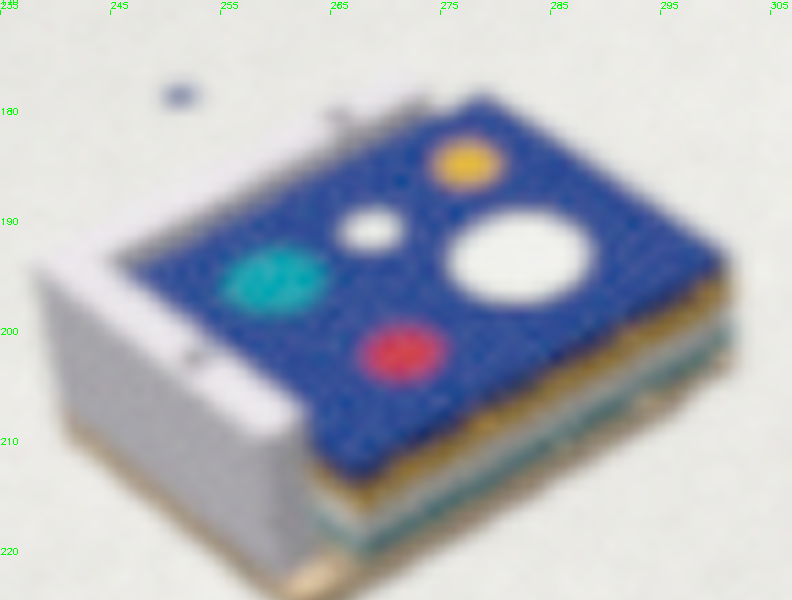

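The stack is flush on both visible faces. The top panel's centre comes out at (499.6,131), which agrees with the contact estimate. Now the tin.

Request:
drive_tool --deltas '[[[-1.1,2.6,0],[0,0,0]],[[-1.1,2.6,0],[0,0,0]],[[0,0,0],[0,0,0]],[[0,0,3],[0,0,0]],[[0,0,3],[0,0,0]],[[0,0,2.7],[0,0,0]],[[0,0,2.6],[0,0,0]],[[0,0,0],[0,0,0]],[[0,0,0],[0,0,0]]]'

```text
clock: 25.0
position: [537.9, -363.7, 40.5]
ee_rot: [0.993, 0.118, -0.0, 0.0]
contact_force: [1.1, -0.5, 0.7]
gripper_width: 84.9
grasp_force: 0.0
```

Request:
drive_tool --deltas '[[[0,0,0],[0,0,0]],[[0,0,0],[0,0,0]],[[0,0,0],[0,0,0]],[[0,0,0],[0,0,0]],[[0,0,0],[0,0,0]],[[0,0,0],[0,0,0]]]' --claw 5.8

```text
clock: 25.6
position: [539.7, -366.1, 43.6]
ee_rot: [0.993, 0.117, 0.003, 0.002]
contact_force: [0.4, -2.1, 6.9]
gripper_width: 63.1
grasp_force: 66.1
```

Request:
drive_tool --deltas '[[[0,0,-1],[0,0,0]],[[0,0,-2],[0,0,0]],[[0,0,-3],[0,0,0]],[[0,0,-3],[0,0,0]],[[0,0,-3],[0,0,0]],[[0,0,-2],[0,0,0]],[[0,0,0],[0,0,0]],[[0,0,0],[0,0,0]]]'

```text
clock: 26.4
position: [536.1, -363.8, 178.9]
ee_rot: [0.993, 0.117, -0.001, -0.001]
contact_force: [-1.6, 0.3, -5.2]
gripper_width: 62.7
grasp_force: 67.0
```

```bash
python3 - <<'E'
from h import *
s=arm.read_state();p=s['position'];m=R.from_quat(s["ee_rot"]).as_matrix();print(p.round(1),(m.T@(np.array([502.5,130,150])-p)).round(1),s["contact_force"],s["grasp_force"])
cv2.imwrite("pics/s7.png",get_image("side")["img"][200:,250:520,::-1])
E
```

```text
[ 536.1 -363.8  178.9] [  81.6 -488.1   30.3] [-1.58153047  0.27193781 -5.24634901] 66.95768594741821
```

View pics/s7.png

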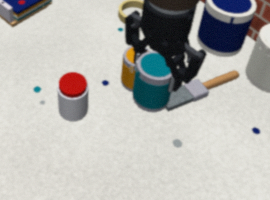

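The tin is held upright and clear of its neighbours. I'll carry it to the stack.

Request:
drive_tool --deltas '[[[0.6,-2,0],[0,0,0]],[[0.6,-3,0],[0,0,0]],[[0.6,-4,0],[0,0,0]],[[0.6,-4.4,0],[0,0,0]],[[0.6,-4.4,0],[0,0,0]],[[0.7,-4.4,0],[0,0,0]],[[0.7,-4.4,0],[0,0,0]],[[0.7,-4.4,0],[0,0,0]],[[0.7,-4.4,0],[0,0,0]],[[0.7,-4.4,0],[0,0,0]],[[0.6,-4,0],[0,0,0]],[[0.6,-3,0],[0,0,0]]]'

```text
clock: 27.65
position: [501.6, 110.0, 178.4]
ee_rot: [0.993, 0.118, -0.002, 0.0]
contact_force: [1.3, -0.2, -4.5]
gripper_width: 62.6
grasp_force: 67.5
```

Request:
drive_tool --deltas '[[[0.5,-2,0],[0,0,0]],[[0,0,0],[0,0,0]],[[0,0,0],[0,0,0]],[[0,0,0],[0,0,0]]]'

```text
clock: 28.05
position: [502.9, 127.9, 179.2]
ee_rot: [0.993, 0.117, -0.001, 0.0]
contact_force: [-0.2, -0.0, -5.2]
gripper_width: 63.0
grasp_force: 67.6
```

Request:
drive_tool --deltas '[[[0,0.2,2],[0,0,0]],[[0,0,2],[0,0,0]],[[0,0,2],[0,0,0]],[[0,0,1],[0,0,0]],[[0,0,0.6],[0,0,0]],[[0,0,0],[0,0,0]],[[0,0,0.1],[0,0,0]],[[0,0,0.1],[0,0,0]],[[0,0,0.1],[0,0,0]],[[0,0,0],[0,0,0]],[[0,0,0],[0,0,0]]]'

```text
clock: 29.15
position: [504.2, 127.0, 101.5]
ee_rot: [0.993, 0.117, 0.0, -0.0]
contact_force: [0.0, 0.3, -4.3]
gripper_width: 62.8
grasp_force: 67.6
```

Request:
drive_tool --deltas '[[[0,0,0.1],[0,0,0]],[[0,0,0.1],[0,0,0]],[[0,0,0],[0,0,0]],[[0,0,0],[0,0,0]]]'

```text
clock: 29.55
position: [504.1, 126.9, 99.2]
ee_rot: [0.993, 0.117, -0.0, 0.0]
contact_force: [-0.1, 0.0, -4.7]
gripper_width: 62.9
grasp_force: 67.6
```

Request:
drive_tool --deltas '[[[0,0,0.1],[0,0,0]],[[0,0,0.1],[0,0,0]],[[0,0,0.05],[0,0,0]],[[0,0,0],[0,0,0]],[[0,0,0],[0,0,0]]]'

```text
clock: 30.05
position: [504.2, 126.9, 96.8]
ee_rot: [0.993, 0.117, -0.0, 0.0]
contact_force: [-0.4, -0.1, -4.3]
gripper_width: 62.8
grasp_force: 67.6
```

Request:
drive_tool --deltas '[[[0,0,0.1],[0,0,0]],[[0,0,0.05],[0,0,0]],[[0,0,0],[0,0,0]],[[0,0,0],[0,0,0]]]'

```text
clock: 30.45
position: [504.2, 127.0, 95.6]
ee_rot: [0.993, 0.117, 0.0, -0.0]
contact_force: [-0.9, 0.1, -1.5]
gripper_width: 62.7
grasp_force: 67.5
```

Request:
drive_tool --deltas '[[[0,0,0.05],[0,0,0]],[[0,0,0],[0,0,0]],[[0,0,0],[0,0,0]]]'

```text
clock: 30.75
position: [504.2, 127.0, 95.5]
ee_rot: [0.993, 0.117, 0.0, -0.0]
contact_force: [-3.3, -0.8, 5.6]
gripper_width: 62.7
grasp_force: 67.8
```

Request:
drive_tool --deltas '[[[0,0,0],[0,0,0]],[[0,0,0],[0,0,0]],[[0,0,0],[0,0,0]],[[0,0,0],[0,0,0]]]' --claw 6.8

```text
clock: 31.15
position: [504.4, 127.0, 94.7]
ee_rot: [0.993, 0.117, 0.0, -0.0]
contact_force: [0.5, 0.1, -0.7]
gripper_width: 68.2
grasp_force: 0.0
```

Request:
drive_tool --deltas '[[[0,0,0],[0,0,0]],[[0,0,0],[0,0,0]],[[0,0,0],[0,0,0]],[[0,0,0],[0,0,0]],[[0,0,0],[0,0,0]]]' --claw 8.5

```text
clock: 31.65
position: [504.1, 126.9, 94.8]
ee_rot: [0.993, 0.117, 0.0, -0.0]
contact_force: [0.3, 0.3, 0.4]
gripper_width: 85.3
grasp_force: 0.0
```

```bash
python3 - <<'E'
from h import *
print(arm.read_state()["contact_force"],arm.read_state()["grasp_force"])
E
```

```text
[0.28118275 0.28261094 0.3714535 ] 0.0
```

Request:
drive_tool --deltas '[[[0,0,-1],[0,0,0]],[[0,0,-2],[0,0,0]],[[0,0,-3],[0,0,0]],[[0,0,-4],[0,0,0]],[[0,0,-4],[0,0,0]],[[0,-4,-1],[0,0,0]],[[4,-2,0],[0,0,0]],[[4,0,0],[0,0,0]],[[4,0,0],[0,0,0]],[[4,0,0],[0,0,0]],[[0,0,0],[0,0,0]],[[0,0,0],[0,0,0]]]'

```text
clock: 32.85
position: [646.0, 222.3, 243.9]
ee_rot: [0.993, 0.117, -0.001, 0.0]
contact_force: [-0.7, 0.5, 0.3]
gripper_width: 85.0
grasp_force: 0.0
```

```bash
python3 - <<'E'
from h import *
d=get_image("side");t=get_image("top")
b=crop(d,235,170,72,58,11)[:600,:792].astype(int);a=cv2.imread("pics/s6.png").astype(int)
D=np.abs(a-b).mean(2)
# mean difference along the lower -y edge band and the +x corner, versus open table
for n,(x0,y0,x1,y1) in dict(yedge=(340,440,560,560),xcorner=(640,230,770,400),fence=(60,250,290,560),table=(20,420,60,590)).items():print(n,D[y0:y1,x0:x1].mean().round(1))
P=lambda im,p:w2pix(im,p)
C=np.array([500,131.5])
for n,im in(("side",d),("top",t)):
    h=cv2.cvtColor(im["img"],cv2.COLOR_RGB2HSV);m=((h[...,0]>82)&(h[...,0]<98)&(h[...,1]>110)).astype(np.uint8)
    u,v=P(im,[*C,137]);print(n,"expected top centre",u,v)
    k,l,s,c=cv2.connectedComponentsWithStats(m);print([(st.tolist(),ce.round(1).tolist(),pix2w(im,*ce,137).round(0).tolist()) for st,ce in zip(s[1:],c[1:]) if st[4]>60 and abs(ce[0]-u)<60 and abs(ce[1]-v)<60])
s=arm.read_state();print(s["position"],s["clock"])
E
```

```text
yedge 5.7
xcorner 8.5
fence 5.4
table 5.3
side expected top centre 270.3795691015796 167.79196240024515
[([261, 164, 19, 11, 163], [270.2, 168.9], [498.0, 127.0, 137.0]), ([257, 177, 27, 23, 425], [271.5, 188.8], [465.0, 46.0, 137.0])]
top expected top centre 282.6443676144514 240.384002383878
[([276, 232, 19, 19, 271], [284.8, 240.8], [499.0, 126.0, 137.0])]
[645.10890461 222.1763323  245.45211192] 32.95
```

```bash
python3 - <<'E'
from h import *
b=cv2.cvtColor(crop(get_image("side"),235,170,72,58,11)[:600,:792],6);a=cv2.cvtColor(cv2.imread("pics/s6.png"),6)
for y0,y1,x0,x1 in((230,400,600,770),(440,560,340,560)):
    f=lambda i:cv2.Laplacian(cv2.GaussianBlur(np.float32(i[y0:y1,x0:x1]),(0,0),6),5)
    print(np.round(np.array(cv2.phaseCorrelate(f(a),f(b),cv2.createHanningWindow((x1-x0,y1-y0),5))[0])/11,2),b[y0:y1,x0:x1].mean()-a[y0:y1,x0:x1].mean())
E
```

```text
[ 0. -0.] -7.828892733564004
[0.04 0.02] -4.380227272727268
```

The panel edges haven't moved and the patch is only darker from shadow. Handing in.

```bash
python3 -c "
from bench import arm
print(arm.job_done())"
```

```text
the job is handed in; nothing more can be done
None
```

I handed the job in at about 33 s: the five panels look flush against both fences, and the teal tin stands upright about 5 mm from the stack's middle; the hand-in gave no verdict.

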